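# Slide the board holder's jaw to its next hole and let the button lock

## Task

Close the circuit-board holder on the board: press the red sprung button down, slide the tube towards the board just clear of its present hole, and let go of the button so that it rides under the plate between the holes. Then push the tube on gently by its black post until the button pops up by itself in the next hole and locks, with the jaw's groove over the board's edge; stop as soon as it clicks, never forcing the tube, and leave the board and the things around the holder where they are.

Things in the scene. Friction and masses are not known exactly. Their poses are not given: they have to be found in the camera images.
- holder: Fixed board holder: dark steel base (x -130 to 250, y -60 to 60 mm, 12 mm thick), aluminium outer tube (x -45 to 72 mm, 36 mm wide, top 50 mm above the table), blue fixed jaw 70 mm high at its +x end. Origin: at table height on the tube's centre line, right below the button in its present hole. +x is the way the inner tube slides, towards the board; z up.
- slot_end (a point): Board-side end of the slot in the outer tube's top, at holder x 72, z 50 mm. The slot has two holes: the present one at holder x 0, and the next in a steel stop plate (47 mm long, top 51.5 mm above the table). The plate is set anew each time: its hole is 22 to 38 mm beyond the present one, not measured: find it by feel or see it.
- slider: Sliding part: inner steel tube 26 mm wide with a black post at its rear, a blue jaw at its front, and the button. Origin at table height right below the button, axes as the holder's. It slides with 3 to 6 N of friction. It and its button stand at most 30 N of load from the gripper (a squeeze counts too, both fingers added): push with closed fingers.
- post_top (a point): Centre of the top of the black push post, 88 mm above the table, 111 mm behind (-x of) the button. The post is 22 mm wide across the tube, 14 mm along it, and stands 47 mm tall on the tube, whose rear end is flush with the post's rear face. Nothing stands behind it. Pushing that rear face along +x slides the tube.
- jaw_mouth (a point): Mouth of the moving jaw's groove, 121 mm ahead of the button, 54.5 mm above the table. The jaw is 80 mm wide, 70 mm high; the groove is 11 mm high, 26 mm deep and opens towards the board.
- tube_slide (a joint): How far the tube has slid towards the board, m: 0 at the present hole (it cannot go back further), end stop at 0.044. In a hole it has about 1.5 mm of play.
- button (a joint): How far the red button is pressed, m: 0 = up, 0.009 = at its stop. It clears the present hole when pressed more than 0.005 (4 N to start, about 7.5 N there, 10 N at the stop). Let go between the holes, it rides under the plate at 0.0043 to 0.005; it springs back to 0 only in a hole, and then locks the tube.
- button_top (a point): Centre of the flat top of the red button, a cap 26 mm in diameter and 10 mm thick that moves with the tube. Its top is 72 mm above the table when up, 63 mm when pressed to its stop.
- board: Loose green circuit board 90 x 72 x 2.4 mm with blue relays 17 mm high, resting on four brass pillars 52 mm above the table with its far edge in the fixed jaw. Origin: centre of its underside, axes as the holder's, at holder x of about 184 mm. Its near edge is 18 mm from the moving jaw's mouth at the start.
- solder_reel: Bystander: metal reel 56 mm in diameter, 40 mm high, standing beside the holder; origin at its underside's centre.
- flux_jar: Bystander: small jar 52 mm in diameter, 55 mm high; origin at its underside's centre.
- parts_tray: Bystander: yellow tray 60 x 60 x 25 mm; origin at its underside's centre.
- screwdriver: Bystander: screwdriver 160 mm long lying on the bench on the robot's side of the holder; origin at its middle.
Not all that is in view belongs to the job. What is meant by the board is not pink or purple, and is the larger of those in its own colour.

How it is judged:
By the outcome, as a careful person would: the job done as asked, in the order asked, and still so for the second after the job is handed in, with the robot touching nothing.
It also fails if it takes over 46 s, if anything falls off the work surface, if the arm or the gripper's body presses on something with over 40 N, if the wrist force passes 120 N, or if a joint passes its speed limit or range.

## Robot

A 6-joint arm with a two-finger parallel gripper is mounted at the origin on the work surface. World frame = base frame: x ahead of the robot, y to its left, z up, the work surface at z = 0. Lengths are in m, angles in rad, forces in N, time in s.
With the tool pointing down it reaches from about 0.35 to 0.975 m from the base axis. Payload 4.9 kg.
Tool frame: the origin (TCP) lies midway between the tips of the shut fingers; the grasp point (between the pads) lies behind it (manip.grasp_offset is the y of the grasp point in the tool frame, in m); y points along the fingers, z is the direction in which the jaws open and shut, and the axes are right-handed (so a half turn about y gives the same grasp; the last joint's range is limited). The gripper opens to 85 mm and grips with 20 to 120 N. Pads are 22 mm wide; open, the fingers measure 114 mm over their backs; the gripper's body (76 mm by 85 mm) begins 54 mm behind the grasp point. The pads swing forward as they close: fully open they stand 13 mm farther back than shut.
Start: joints at [-1.415, 0.053, 1.613, -0, 1.476, -0.119], TCP at [0.17, -0.602, 0.231] pointing down, gripper open.
Joint ranges: [-3.01, 3.01], [-1.01, 2.22], [0.06, 2.58], [-1.02, 4.17], [0.09, 2.62], [-3.14, 3.14]. Speed limits (rad/s): [2.57, 2.57, 3.14, 3.14, 3.14, 3.14].

## Interface

Orientations are given as a unit quaternion [w, x, y, z].
In Python, from plant import manip gives the robot as it stands. The module is installed in compiled form; this text tells all that it offers.
- The arm moves only by the shell command python3 -m jog 'ROWS'. ROWS is a JSON object of lists of equal length, an entry for each row: "offset": the shift along the world's x, y, z in units of 50 mm (1.0 is 50 mm), a list of three; "angular": the turn, a rotation vector about the world's x, y, z in units of 6 degrees (1.0 is 6 degrees), a list of three; "jaw": the finger opening in mm, from 0 to 85.4. In form: {"offset": [[tx, ty, tz], ...], "angular": [[ax, ay, az], ...], "jaw": [jaw, ...]}. A call has 1 to 12 rows; each row shifts and turns the commanded pose from where the row before left it; what a row does not reach is not made up. A row lasts 1/10 s, in which the tool goes at most 50 mm and 8.59 degrees, less where a joint would pass 70% of its speed; a pose out of reach is approached as far as the arm can. A call is refused whole if a number of a shift passes 1 or a number of a turn 1, either way. A call with a gripper value outside its range is refused whole. The fingers move at their own pace and stop on an object; the grip force is fixed at half the most. Time passes only in rows, so rows that do not move let the fingers close. It gives the time, the measured TCP pose, the force and the opening at its end, in the units of the state.
- manip.state(): the state, without advancing time (a new reading comes with each control period).
- manip.grab_frame(name): name is "scene" or "top" or "wrist"; returns the picture (480x640x3 uint8, blue, green, red); there is no depth.
- manip.camera_model(name): a dict with "fx", "fy", "cx", "cy" (pixels), "k1" (the pictures are not rectified: a ray, as slopes to the right and down, at radius r is drawn at 1 + k1 r^2 times it, then the intrinsics apply), "rvec" (rotation vector, rad) and "tvec" (3), from world to camera coordinates, as OpenCV has them; the wrist camera has in their place "mount" (4x4, takes a point from camera to tool coordinates, whose origin is the TCP and whose axes are the tool frame's). Camera axes: x right, y down, z forward; pixel columns grow to the right and rows downward; lengths in m; the calibration is good to about 2 mm. A picture is of the moment at which its call begins: read the wrist's pose just before it. camera_model takes no time and is no camera call.
- manip.job_done(): hands the job in, once; it reports no verdict.
The state is a dict: "time": time; "joint_pos": joint angles; "joint_vel": joint speeds; "joint_efforts": joint torques, N m; "tool_pos": TCP position; "tool_rot": TCP orientation; "contact_force": force on the tool from outside, world axes, zero at the start; "ft_torque": the same for the moment, N m; "gripper_width": opening from 0.0 (shut) to 1.0 (fully open).
Only numpy, scipy, OpenCV 4.12 (cv2) and the standard library are available. Lean on these libraries where they do the work, as an engineer would, in place of code of your own. Each camera call takes 0.05 s, during which the arm holds its last target.

## Working session

There is one attempt and no reset: what is moved stays moved. The work goes in short steps, Python scripts to look and compute and a shell command to move; the robot and the scene stay as the last step left them, time stands still between calls to the robot, and variables do not carry over. Pictures are saved under pics/ and viewed, and the job is handed in when it is done.

```bash
mkdir -p pics; python3 - <<'E'
from plant import manip
import cv2
for n in ("scene","top","wrist"):
    cv2.imwrite(f"pics/{n}0.png",manip.grab_frame(n))
    print(n,manip.camera_model(n))
print(manip.state(), manip.grasp_offset)
E
```

```text
scene {'fx': 578.0534616722797, 'fy': 578.0534616722797, 'cx': 315.4265569583041, 'cy': 235.07510994706905, 'k1': 0.01887787867151358, 'rvec': array([ 2.24342272,  1.29065255, -0.39426831]), 'tvec': array([-0.32423412, -0.34782331,  1.33528533])}
top {'fx': 480.0367352884878, 'fy': 480.0367352884878, 'cx': 316.70233974250783, 'cy': 231.8932771740189, 'k1': -0.052712674856677244, 'rvec': array([ 2.19402058, -2.1586362 ,  0.07332193]), 'tvec': array([0.04494743, 0.5856448 , 0.73064215])}
wrist {'fx': 336.0875050057421, 'fy': 336.0875050057421, 'cx': 322.69993749099734, 'cy': 246.15126413732744, 'k1': -0.04759171989865833, 'mount': array([[ 5.23904343e-05,  9.54223830e-01,  2.99093428e-01,
        -7.58482449e-02],
       [-5.19355216e-04, -2.99093362e-01,  9.54223711e-01,
        -1.41784500e-01],
       [ 9.99999864e-01, -2.05327927e-04,  4.79911492e-04,
         3.44871733e-04],
       [ 0.00000000e+00,  0.00000000e+00,  0.00000000e+00,
         1.00000000e+00]])}
{'time': 0.15, 'joint_pos': array([-1.41498732e+00,  5.32553828e-02,  1.61399609e+00, -3.64089097e-07,
        1.47598731e+00, -1.18961398e-01]), 'joint_vel': array([-0.00135472, -0.00050261, -0.0035739 , -0.00080519,  0.00129432,
       -0.0001143 ]), 'joint_efforts': array([ 3.28747547e-04, -3.94238913e+01, -3.70721984e+01, -1.14938935e-04,
        4.68196609e-03, -1.23981746e-05]), 'tool_pos': array([ 0.16952559, -0.60106007,  0.23030387]), 'tool_rot': array([ 0.09682983, -0.09685153,  0.70102571, -0.69986193]), 'contact_force': array([ 0.02204991, -0.03711859, -0.45375662]), 'ft_torque': array([ 0.00128053,  0.04573702, -0.00243104]), 'gripper_width': 1.0019341792673346} -0.0187
```

View pics/scene0.png

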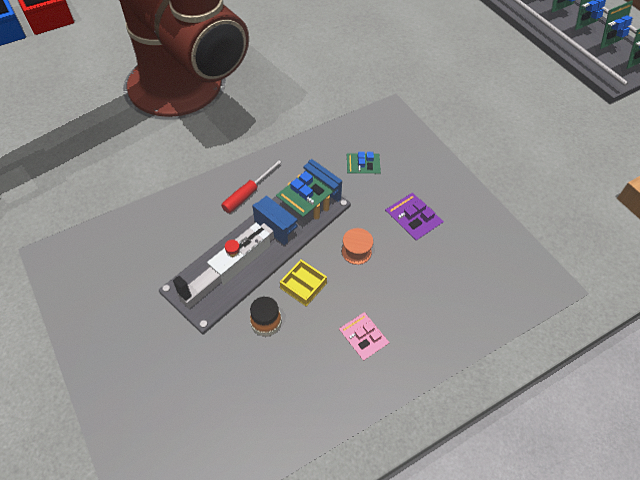

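View pics/top0.png

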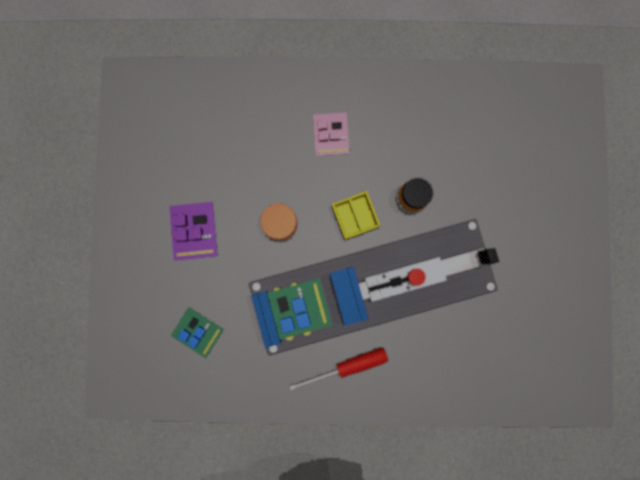

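View pics/wrist0.png

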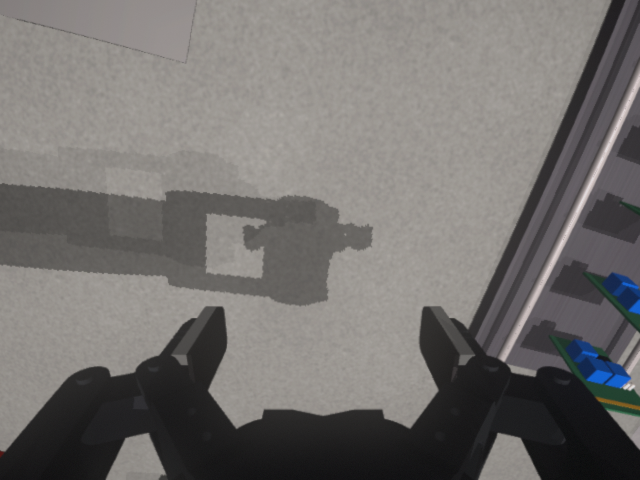

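```bash
python3 - <<'E'
import cv2
im=cv2.imread("pics/top0.png")
cv2.imwrite("pics/top0c.png",cv2.resize(im[215:365,240:510],None,fx=2.96,fy=2.96,interpolation=cv2.INTER_CUBIC))
im=cv2.imread("pics/scene0.png")
cv2.imwrite("pics/scene0c.png",cv2.resize(im[150:340,150:360],None,fx=3.1,fy=3.1,interpolation=cv2.INTER_CUBIC))
E
```

```text
(no output)
```

View pics/top0c.png

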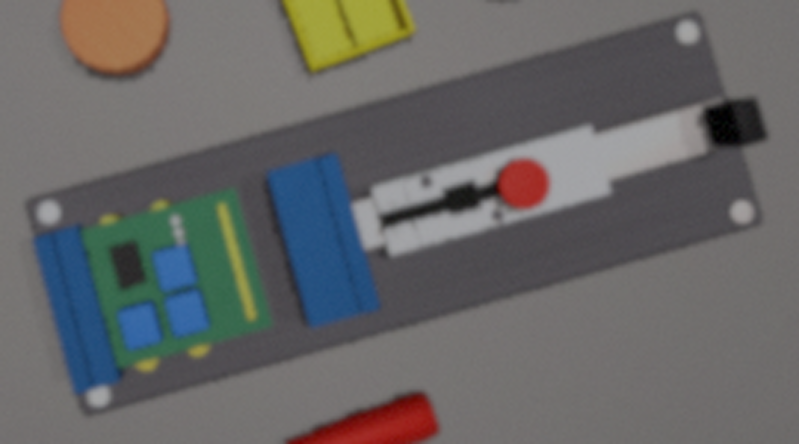

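View pics/scene0c.png

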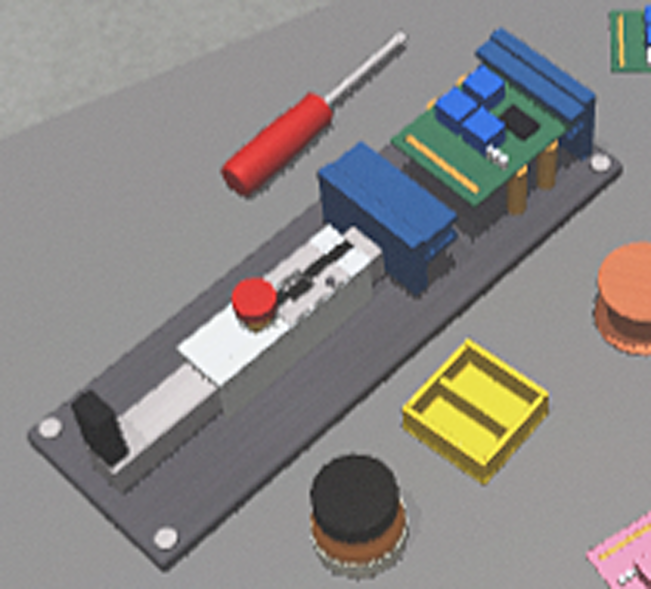

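```bash
cat > h.py <<'E'
import numpy as np, cv2
from plant import manip
from scipy.spatial.transform import Rotation as R
def ray(m,uv):
    q=np.array([(uv[0]-m['cx'])/m['fx'],(uv[1]-m['cy'])/m['fy']]);p=q.copy()
    for _ in range(20): p=q/(1+m['k1']*(p@p))
    return np.array([p[0],p[1],1])
def pose(name,st=None):
    m=manip.camera_model(name)
    if name!='wrist':
        Rm=cv2.Rodrigues(m['rvec'])[0]; return m,Rm.T,-Rm.T@m['tvec']
    w,x,y,z=st['tool_rot'];T=R.from_quat([x,y,z,w]).as_matrix()
    M=m['mount'];return m,T@M[:3,:3],T@M[:3,3]+np.array(st['tool_pos'])
def px(name,uv,z,st=None):
    m,A,c=pose(name,st);d=A@ray(m,uv);return c+d*(z-c[2])/d[2]
def proj(name,P,st=None):
    m,A,c=pose(name,st);p=A.T@(np.array(P)-c);p=p[:2]/p[2];p=p*(1+m['k1']*(p@p))
    return np.array([m['cx']+m['fx']*p[0],m['cy']+m['fy']*p[1]])
E
python3 - <<'E'
from h import *
f=lambda u,v:(240+(u+.5)/2.96-.5,215+(v+.5)/2.96-.5)
g=lambda u,v:(150+(u+.5)/3.1-.5,150+(v+.5)/3.1-.5)
pts={'button':((523,183),.072),'c_fl':((28,200),.012),'c_rl':((697,12),.012),'c_rr':((762,220),.012),'c_fr':((85,412),.012),'hole':((461,197),.0515),'slotend':((383,218),.05)}
for k,(p,z) in pts.items(): print(k,px('top',f(*p),z).round(4))
print('scene button',px('scene',g(255,299),.072).round(4))
for k,p in {'rl':(30,436),'rr':(167,569),'fr':(622,168)}.items(): print(k,px('scene',g(*p),.012).round(4))
a=px('top',f(28,200),.012);b=px('top',f(697,12),.012);c=px('top',f(762,220),.012);d=px('top',f(85,412),.012)
e=(a-b)+(d-c);yaw=np.arctan2(e[1],e[0]);print('yaw',yaw,np.linalg.norm(a-b),np.linalg.norm(b-c))
ce=(a+b+c+d)/4;X=np.array([np.cos(yaw),np.sin(yaw),0]);Y=np.array([-X[1],X[0],0]);print('origin',ce-X*.06)
O=ce-X*.06
for k,(p,z) in pts.items():
    q=px('top',f(*p),z)-O;print(k,(q@X*1000).round(1),(q@Y*1000).round(1))
E
```

```text
button [ 0.5181 -0.0925  0.072 ]
c_fl [0.504  0.1604 0.012 ]
c_rl [ 0.6109 -0.1987  0.012 ]
c_rr [ 0.4994 -0.233   0.012 ]
c_fr [0.3924 0.1272 0.012 ]
hole [ 0.5103 -0.0651  0.0515]
slotend [ 0.4991 -0.0258  0.05  ]
scene button [ 0.5175 -0.0938  0.072 ]
rl [ 0.4986 -0.2326  0.012 ]
rr [ 0.6126 -0.1992  0.012 ]
fr [0.5044 0.1595 0.012 ]
yaw 1.8598247440458489 0.3746493538864995 0.11661075987505574
origin [ 0.51877974 -0.09352793  0.012     ]
button 1.2 0.4
c_fl 247.6 -58.2
c_rl -127.1 -58.3
c_rr -128.2 58.3
c_fr 247.6 58.2
hole 29.7 0.0
slotend 70.5 -0.4
```

```bash
python3 - <<'E'
from h import *
s=manip.state();w,x,y,z=s['tool_rot'];r=R.from_quat([x,y,z,w]);print(r.as_matrix().round(4))
yaw=1.8598;X=np.array([np.cos(yaw),np.sin(yaw),0]);D=np.array([0,0,-1.])
for sg in (1,-1):
    M=np.c_[sg*X,D,np.cross(sg*X,D)];rv=(R.from_matrix(M)*r.inv()).as_rotvec();print(sg,np.degrees(rv)/6)
O=np.array([.5185,-.093,0]);print((O-s['tool_pos'])/.05, (O-X*.118-s['tool_pos'])/.05)
E
```

```text
[[-9.625e-01 -3.000e-04  2.713e-01]
 [-2.713e-01  1.600e-03 -9.625e-01]
 [-2.000e-04 -1.000e+00 -1.600e-03]]
1 [-1.41598549e-02  1.01570733e-02 -1.48640790e+01]
-1 [-1.01966521e-02 -1.42150311e-02  1.51359136e+01]
[ 6.97948812 10.16120138 -4.60607749] [ 7.65208189  7.89907458 -4.60607749]
```

```bash
python3 -m jog '{"offset":[[0.436,0.635,-0.08],[0.436,0.635,-0.08],[0.436,0.635,-0.08],[0.436,0.635,-0.08],[0.436,0.635,-0.08],[0.436,0.635,-0.08],[0.436,0.635,-0.08],[0.436,0.635,-0.08],[0.436,0.635,-0.08],[0.436,0.635,-0.08],[0.436,0.635,-0.08],[0.436,0.635,-0.08]],"angular":[[0,0,0.946],[0,0,0.946],[0,0,0.946],[0,0,0.946],[0,0,0.946],[0,0,0.946],[0,0,0.946],[0,0,0.946],[0,0,0.946],[0,0,0.946],[0,0,0.946],[0,0,0.946]],"jaw":[0,0,0,0,0,0,0,0,0,0,0,0]}'
python3 -m jog '{"offset":[[0.436,0.635,-0.08],[0.436,0.635,-0.08],[0.436,0.635,-0.08],[0.436,0.635,-0.08],[0,0,0],[0,0,0]],"angular":[[0,0,0.946],[0,0,0.946],[0,0,0.946],[0,0,0.946],[0,0,0],[0,0,0]],"jaw":[0,0,0,0,0,0]}'
python3 - <<'E'
from h import *
s=manip.state();cv2.imwrite('pics/w1.png',manip.grab_frame('wrist'))
w,x,y,z=s['tool_rot'];r=R.from_quat([x,y,z,w])
yaw=1.8598;X=np.array([np.cos(yaw),np.sin(yaw),0]);D=np.array([0,0,-1.]);M=np.c_[-X,D,np.cross(-X,D)]
print(s['time'],s['tool_pos'],s['contact_force'],s['gripper_width'],(R.from_matrix(M)*r.inv()).as_rotvec(True)/6)
for h in ([0,0,.072],[.030,0,.0515],[.072,0,.05]):
    print(proj('wrist',np.array([.5185,-.093,0])+X*h[0]+[0,0,h[2]],s))
E
```

```text
time: 1.35
tool_pos: [0.4317, -0.219, 0.183]
tool_rot: [0.474, -0.474, 0.525, -0.525]
contact_force: [0.3, -0.3, -0.7]
gripper_width: -0.003
time: 1.95
tool_pos: [0.5183, -0.0928, 0.1667]
tool_rot: [-0.567, 0.567, -0.423, 0.422]
contact_force: [0.9, -0.6, 0.2]
gripper_width: 0.002
1.95 [ 0.51825222 -0.09281534  0.1667308 ] [ 0.86953235 -0.58103102  0.21365219] 0.0015334445316947747 [ 0.00023272 -0.01258028 -0.0136993 ]
[323.95148499 248.89763494]
[323.97789826 203.73131781]
[324.11101537 147.28653437]
```

View pics/w1.png

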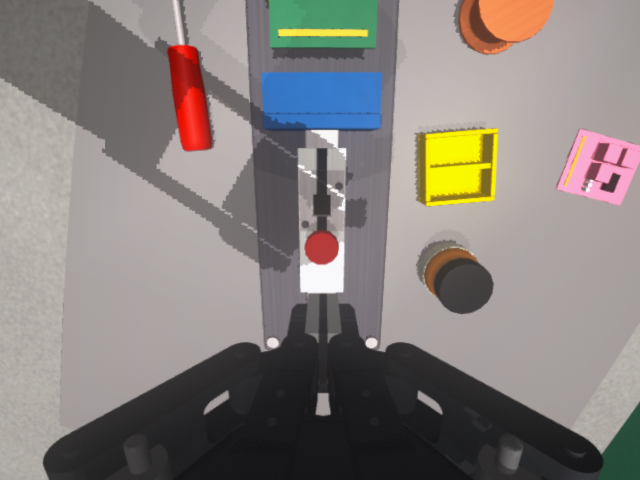

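```bash
python3 - <<'E'
import cv2
im=cv2.imread("pics/w1.png")
cv2.imwrite("pics/w1c.png",cv2.resize(im[135:305,280:370],None,fx=3.5,fy=3.5,interpolation=cv2.INTER_CUBIC))
E
```

```text
(no output)
```

View pics/w1c.png

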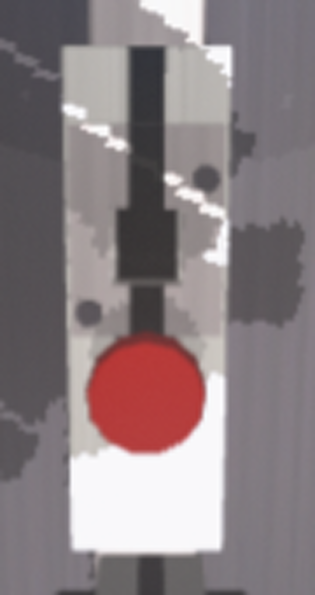

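```bash
python3 - <<'E'
from h import *
s=manip.state();f=lambda u,v:(280+(u+.5)/3.5-.5,135+(v+.5)/3.5-.5)
yaw=1.8598;X=np.array([np.cos(yaw),np.sin(yaw),0]);Y=np.array([-X[1],X[0],0]);O=np.array([.5185,-.093,0])
for k,p,z in [('btn',(146,394),.072),('holefront',(147,208),.0515),('holerear',(147,280),.0515),('end',(147,45),.05),('rear',(147,551),.05),('platefront',(147,124),.0515),('platerear',(147,338),.0515)]:
    q=px('wrist',f(*p),z,s);print(k,q.round(4),((q-O)@X*1000).round(1),((q-O)@Y*1000).round(1))
E
```

```text
btn [ 0.5162 -0.0931  0.072 ] 0.5 2.2
holefront [ 0.5061 -0.0584  0.0515] 36.7 2.1
holerear [ 0.5106 -0.0738  0.0515] 20.7 2.1
end [ 0.4963 -0.0254  0.05  ] 71.1 2.0
rear [ 0.5296 -0.1379  0.05  ] -46.2 2.2
platefront [ 0.5009 -0.0411  0.0515] 54.8 2.0
platerear [ 0.5144 -0.0866  0.0515] 7.3 2.1
```

```bash
python3 -m jog '{"offset":[[-0.02,-0.01,-0.36],[0,0,-0.36],[0,0,-0.36],[0,0,-0.36],[0,0,-0.34],[0,0,0],[0,0,0]],"angular":[[0,0,0],[0,0,0],[0,0,0],[0,0,0],[0,0,0],[0,0,0],[0,0,0]],"jaw":[0,0,0,0,0,0,0]}'
python3 -m jog '{"offset":[[0,0,-0.04],[0,0,-0.04],[0,0,-0.04],[0,0,0],[0,0,0]],"angular":[[0,0,0],[0,0,0],[0,0,0],[0,0,0],[0,0,0]],"jaw":[0,0,0,0,0]}'
```

```text
time: 2.7
tool_pos: [0.517, -0.0949, 0.0785]
tool_rot: [-0.566, 0.566, -0.423, 0.423]
contact_force: [1.1, -0.2, -0.1]
gripper_width: -0.005
time: 3.2
tool_pos: [0.5174, -0.094, 0.0724]
tool_rot: [0.567, -0.567, 0.423, -0.423]
contact_force: [-0.6, 0.2, 0.5]
gripper_width: 0.002
```

```bash
for i in 1 2; do python3 -m jog '{"offset":[[0,0,-0.03],[0,0,-0.03],[0,0,0]],"angular":[[0,0,0],[0,0,0],[0,0,0]],"jaw":[0,0,0]}'; done
```

```text
time: 3.5
tool_pos: [0.5178, -0.0941, 0.0699]
tool_rot: [0.567, -0.567, 0.423, -0.423]
contact_force: [-1.8, -0.2, 5.3]
gripper_width: 0.003
time: 3.8
tool_pos: [0.5178, -0.0941, 0.0671]
tool_rot: [0.567, -0.567, 0.423, -0.423]
contact_force: [-3.0, 1.6, 7.5]
gripper_width: -0.002
```

```bash
python3 -m jog '{"offset":[[0,0,-0.03],[0,0,-0.03],[0,0,0],[0,0,0]],"angular":[[0,0,0],[0,0,0],[0,0,0],[0,0,0]],"jaw":[0,0,0,0]}'
python3 -m jog '{"offset":[[0,0,-0.02],[0,0,0],[0,0,0]],"angular":[[0,0,0],[0,0,0],[0,0,0]],"jaw":[0,0,0]}'
```

```text
time: 4.2
tool_pos: [0.5178, -0.0941, 0.0645]
tool_rot: [0.567, -0.567, 0.423, -0.423]
contact_force: [-3.8, 1.8, 8.1]
gripper_width: 0.002
time: 4.5
tool_pos: [0.5178, -0.0941, 0.0636]
tool_rot: [0.567, -0.567, 0.423, -0.423]
contact_force: [-2.8, 0.8, 9.4]
gripper_width: 0.0
```

```bash
python3 -m jog '{"offset":[[0,0,-0.02],[0,0,0],[0,0,0]],"angular":[[0,0,0],[0,0,0],[0,0,0]],"jaw":[0,0,0]}'
python3 -m jog '{"offset":[[0,0,-0.005],[0,0,0],[0,0,0]],"angular":[[0,0,0],[0,0,0],[0,0,0]],"jaw":[0,0,0]}'
```

```text
time: 4.8
tool_pos: [0.5179, -0.0941, 0.063]
tool_rot: [0.567, -0.567, 0.423, -0.423]
contact_force: [-4.2, 1.4, 11.1]
gripper_width: 0.0
time: 5.1
tool_pos: [0.5179, -0.0941, 0.063]
tool_rot: [0.567, -0.567, 0.423, -0.423]
contact_force: [-4.9, 1.6, 12.9]
gripper_width: -0.003
```

```bash
python3 -m jog '{"offset":[[0,0,-0.01],[0,0,0],[0,0,0]],"angular":[[0,0,0],[0,0,0],[0,0,0]],"jaw":[0,0,0]}'
python3 -m jog '{"offset":[[-0.006,0.02,0],[-0.006,0.02,0],[-0.006,0.02,0],[0,0,0]],"angular":[[0,0,0],[0,0,0],[0,0,0],[0,0,0]],"jaw":[0,0,0,0]}'
```

```text
time: 5.4
tool_pos: [0.518, -0.0941, 0.0629]
tool_rot: [0.567, -0.567, 0.423, -0.423]
contact_force: [-5.9, 1.7, 14.9]
gripper_width: 0.004
time: 5.8
tool_pos: [0.5176, -0.0927, 0.063]
tool_rot: [-0.566, 0.568, -0.421, 0.424]
contact_force: [-4.2, -3.2, 12.0]
gripper_width: 0.001
```

```bash
python3 -m jog '{"offset":[[-0.006,0.02,-0.008],[-0.006,0.02,-0.004],[-0.006,0.02,0],[0,0,0]],"angular":[[0,0,0],[0,0,0],[0,0,0],[0,0,0]],"jaw":[0,0,0,0]}'
python3 - <<'E'
from h import *
s=manip.state();print(s['contact_force'].round(1),s['tool_pos'].round(4));cv2.imwrite('pics/w2.png',manip.grab_frame('wrist')[135:335,240:400].repeat(3,0).repeat(3,1))
E
```

```text
time: 6.2
tool_pos: [0.5169, -0.09, 0.0629]
tool_rot: [-0.566, 0.568, -0.421, 0.424]
contact_force: [-5.3, -4.4, 14.2]
gripper_width: -0.002
[-5.3 -4.4 14.2] [ 0.5169 -0.09    0.0629]
```

View pics/w2.png

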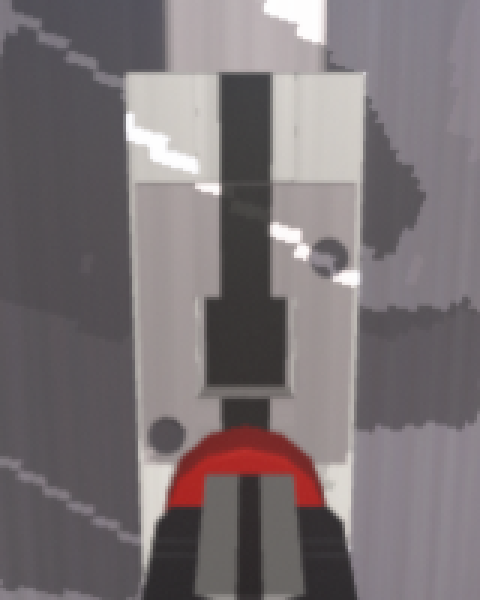

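```bash
cat > m.py <<'E'
from h import *
import sys
s=manip.state();f=lambda u,v:(240+(u+.5)/3-.5,135+(v+.5)/3-.5)
yaw=1.8598;X=np.array([np.cos(yaw),np.sin(yaw),0]);O=np.array([.5172,-.093,0])
for a in sys.argv[1:]:
    u,v,z=map(float,a.split(','));print(a,((px('wrist',f(u,v),z/1000,s)-O)@X*1000).round(1))
E
python3 m.py 246,72,50 246,182,51.5 246,297,51.5 246,390,51.5 246,462,51.5 246,430,63 246,450,63
```

```text
246,72,50 71.5
246,182,51.5 55.3
246,297,51.5 37.1
246,390,51.5 21.5
246,462,51.5 8.7
246,430,63 19.4
246,450,63 16.1
```

```bash
python3 -m jog '{"offset":[[-0.006,0.02,-0.003],[-0.006,0.02,-0.003],[-0.006,0.02,0],[0,0,0]],"angular":[[0,0,0],[0,0,0],[0,0,0],[0,0,0]],"jaw":[0,0,0,0]}'
python3 - <<'E'
from h import *
s=manip.state();print(s['contact_force'].round(1),s['tool_pos'].round(4));cv2.imwrite('pics/w3.png',manip.grab_frame('wrist')[135:335,240:400].repeat(3,0).repeat(3,1))
E
```

```text
time: 6.65
tool_pos: [0.5161, -0.0871, 0.0629]
tool_rot: [-0.566, 0.568, -0.421, 0.424]
contact_force: [-6.9, -4.7, 17.0]
gripper_width: -0.0
[-6.9 -4.7 17. ] [ 0.5161 -0.0871  0.0629]
```

View pics/w3.png

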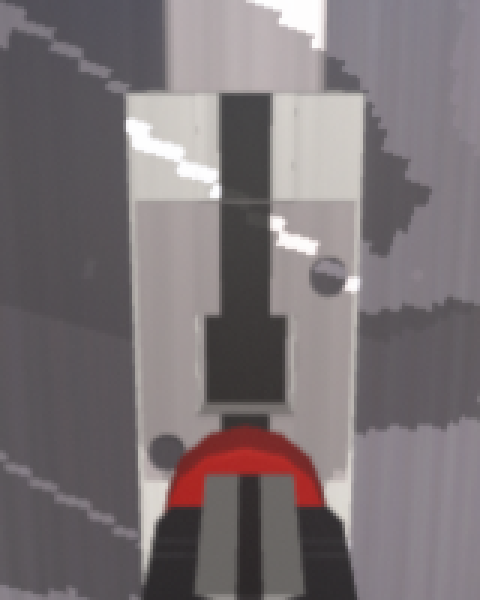

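```bash
python3 -m jog '{"offset":[[0,0,-0.0],[0,0,0.06],[0,0,0.06],[0,0,0.2],[0,0,0.4],[0,0,0.4],[0,0,0]],"angular":[[0,0,0],[0,0,0],[0,0,0],[0,0,0],[0,0,0],[0,0,0],[0,0,0]],"jaw":[0,0,0,0,0,0,0]}'
python3 - <<'E'
from h import *
s=manip.state();print(s['contact_force'].round(1),s['tool_pos'].round(4));cv2.imwrite('pics/w4.png',manip.grab_frame('wrist')[135:335,240:400].repeat(3,0).repeat(3,1))
im=manip.grab_frame('scene');cv2.imwrite("pics/s4.png",cv2.resize(im[150:340,150:360],None,fx=3.1,fy=3.1,interpolation=cv2.INTER_CUBIC))
E
```

```text
time: 7.4
tool_pos: [0.5167, -0.0855, 0.1187]
tool_rot: [0.568, -0.566, 0.421, -0.425]
contact_force: [0.4, 0.6, -0.3]
gripper_width: 0.001
[ 0.4  0.6 -0.3] [ 0.5167 -0.0855  0.1187]
```

View pics/w4.png

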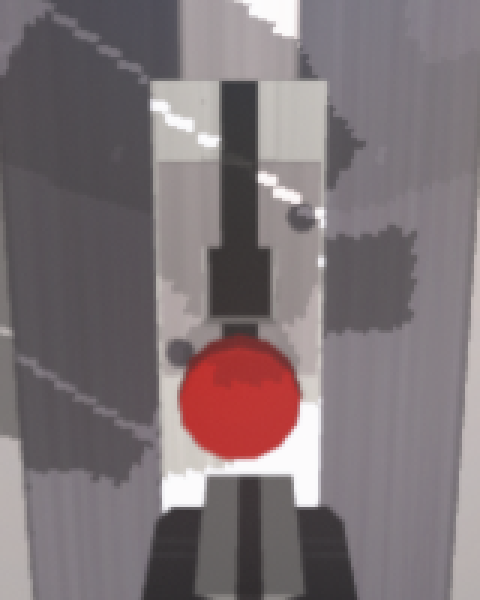

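View pics/s4.png

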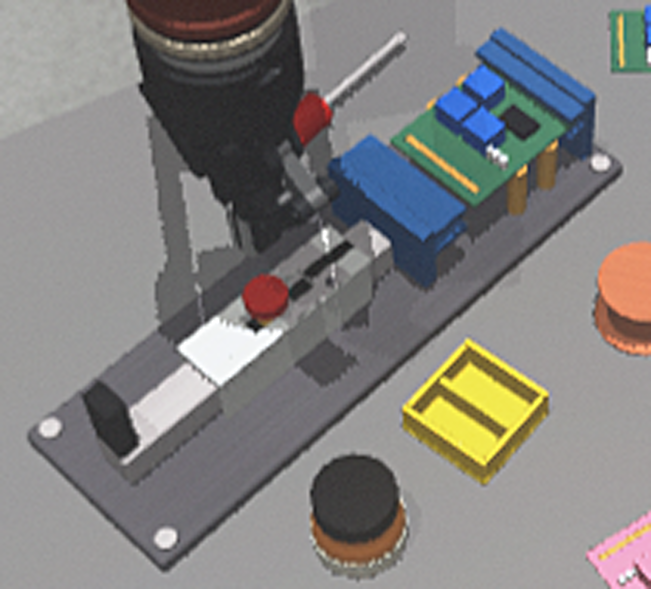

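```bash
python3 m.py 240,80,50 240,247,51.5 240,318,51.5 240,398,67.5 240,398,72 ; python3 - <<'E'
from h import *
s=manip.state();f=lambda u,v:(240+(u+.5)/3-.5,135+(v+.5)/3-.5)
for z in (.063,.0675,.072): print(z,np.linalg.norm(px('wrist',f(179.5,398),z,s)-px('wrist',f(300.5,398),z,s)))
yaw=1.8598;X=np.array([np.cos(yaw),np.sin(yaw),0])
g=lambda u,v:(150+(u+.5)/3.1-.5,150+(v+.5)/3.1-.5)
O=np.array([.5172,-.093,0])
for sl in (5,7):
  for z in (.063,.0675,.072): print(sl,z,(proj('scene',O+X*sl/1000+[0,0,z])-150)*3.1)
print(proj('scene',O+[0,0,.072]))
O2=O-X*(.118-.007);print('postrear',O2, 'tool to TCP 11+8 behind',O2-X*.019,(O2-X*.019-s['tool_pos'])/.05)
w,x,y,z=s['tool_rot'];r=R.from_quat([x,y,z,w]);D=np.array([0,0,-1.]);M=np.c_[-X,D,np.cross(-X,D)]
print((R.from_matrix(M)*r.inv()).as_rotvec(True)/6)
E
```

```text
240,80,50 72.9
240,247,51.5 39.1
240,318,51.5 23.6
240,398,67.5 11.6
240,398,72 13.3
0.063 0.024944347055521413
0.0675 0.024366572469852573
0.072 0.023788797884183623
5 0.063 [263.44747468 300.41902335]
5 0.0675 [262.57099912 295.9938669 ]
5 0.072 [261.6879577  291.53587379]
7 0.063 [266.09070943 298.25771218]
7 0.0675 [265.22471266 293.82828707]
7 0.072 [264.35223364 289.36602001]
[232.26045929 245.79889103]
postrear [ 0.54883471 -0.19939664  0.        ] tool to TCP 11+8 behind [ 0.55424966 -0.21760868  0.        ] [ 0.79059255 -2.65370863 -2.31004349]
[-0.00043036  0.00441203 -0.00057454]
```

```bash
python3 -m jog '{"offset":[[0.16,-0.54,0],[0.16,-0.54,0],[0.16,-0.54,0],[0.16,-0.54,0],[0.16,-0.53,0],[0,0,-0.28],[0,0,-0.28],[0,0,-0.28],[0,0,-0.3],[0,0,0],[0,0,0]],"angular":[[0,0,0],[0,0,0],[0,0,0],[0,0,0],[0,0,0],[0,0,0],[0,0,0],[0,0,0],[0,0,0],[0,0,0],[0,0,0]],"jaw":[0,0,0,0,0,0,0,0,0,0,0]}'
python3 - <<'E'
from h import *
s=manip.state();print(s['contact_force'].round(1),s['tool_pos'].round(4));cv2.imwrite('pics/w5.png',manip.grab_frame('wrist'))
im=manip.grab_frame('scene');cv2.imwrite("pics/s5.png",cv2.resize(im[150:340,150:360],None,fx=3.1,fy=3.1,interpolation=cv2.INTER_CUBIC))
E
```

```text
time: 8.6
tool_pos: [0.5542, -0.2188, 0.0578]
tool_rot: [-0.567, 0.567, -0.423, 0.422]
contact_force: [0.1, -0.0, -0.1]
gripper_width: -0.003
[ 0.1 -0.  -0.1] [ 0.5542 -0.2188  0.0578]
```

View pics/w5.png

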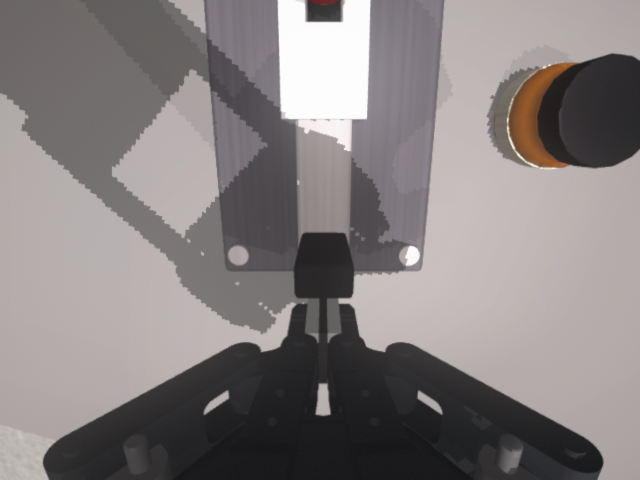

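View pics/s5.png

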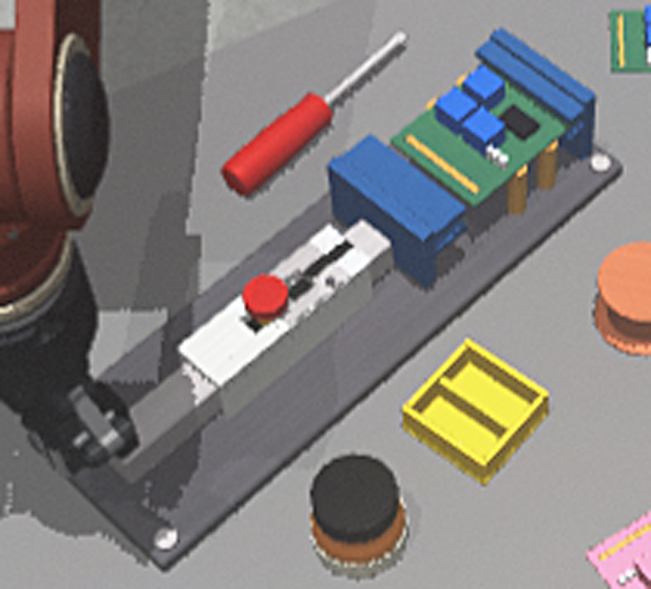

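```bash
python3 -m jog '{"offset":[[-0.0114,0.0383,0],[-0.0114,0.0383,0],[-0.0114,0.0383,0],[-0.0057,0.0192,0],[0,0,0]],"angular":[[0,0,0],[0,0,0],[0,0,0],[0,0,0],[0,0,0]],"jaw":[0,0,0,0,0]}'
for i in 1 2; do python3 -m jog '{"offset":[[-0.0057,0.0192,0],[-0.0057,0.0192,0]],"angular":[[0,0,0],[0,0,0]],"jaw":[0,0]}'; done
```

```text
time: 9.2
tool_pos: [0.5527, -0.2126, 0.0587]
tool_rot: [0.567, -0.567, 0.423, -0.423]
contact_force: [-0.8, -0.2, 0.4]
gripper_width: 0.001
time: 9.4
tool_pos: [0.5521, -0.2109, 0.0586]
tool_rot: [-0.567, 0.567, -0.423, 0.423]
contact_force: [0.1, 0.7, -0.3]
gripper_width: 0.004
time: 9.6
tool_pos: [0.5517, -0.2096, 0.0587]
tool_rot: [-0.566, 0.567, -0.422, 0.423]
contact_force: [0.8, -3.3, -2.9]
gripper_width: -0.003
```

```bash
for i in 1 2 3; do python3 -m jog '{"offset":[[-0.0057,0.0192,0],[-0.0057,0.0192,0],[-0.0057,0.0192,0],[-0.0057,0.0192,0]],"angular":[[0,0,0],[0,0,0],[0,0,0],[0,0,0]],"jaw":[0,0,0,0]}' | egrep 'time|pos|force'; done
```

```text
time: 10.0
tool_pos: [0.5508, -0.2066, 0.0587]
contact_force: [2.1, -5.1, -4.0]
time: 10.4
tool_pos: [0.5497, -0.2028, 0.0587]
contact_force: [2.7, -6.1, -4.0]
time: 10.8
tool_pos: [0.5485, -0.1989, 0.0587]
contact_force: [1.4, -5.9, -2.9]
```

```bash
python3 -m jog '{"offset":[[-0.0057,0.0192,0],[-0.0057,0.0192,0],[-0.0057,0.0192,0],[-0.0057,0.0192,0],[-0.0057,0.0192,0]],"angular":[[0,0,0],[0,0,0],[0,0,0],[0,0,0],[0,0,0]],"jaw":[0,0,0,0,0]}' | egrep 'time|pos|force'
for i in 1 2; do python3 -m jog '{"offset":[[-0.0029,0.0096,0],[-0.0029,0.0096,0]],"angular":[[0,0,0],[0,0,0]],"jaw":[0,0]}' | egrep 'time|pos|force'; done
python3 - <<'E'
from h import *
cv2.imwrite('pics/w6.png',manip.grab_frame('wrist')[0:240,200:440].repeat(2,0).repeat(2,1))
im=manip.grab_frame('scene');cv2.imwrite("pics/s6.png",cv2.resize(im[150:340,150:360],None,fx=3.1,fy=3.1,interpolation=cv2.INTER_CUBIC))
E
```

```text
time: 11.3
tool_pos: [0.5471, -0.1941, 0.0587]
contact_force: [2.1, -5.9, -3.9]
time: 11.5
tool_pos: [0.5468, -0.1931, 0.0587]
contact_force: [2.2, -7.0, -3.5]
time: 11.7
tool_pos: [0.5465, -0.1921, 0.0587]
contact_force: [2.6, -5.7, -3.1]
```

View pics/w6.png

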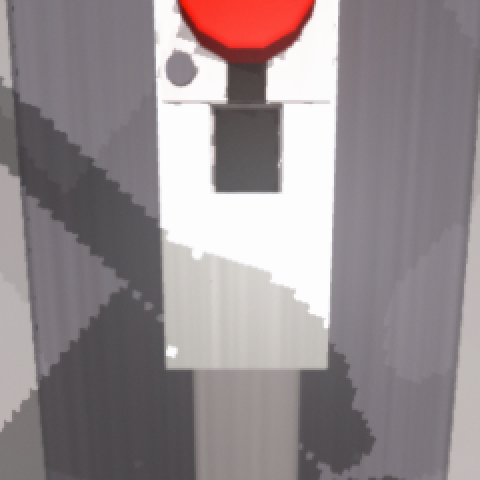

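View pics/s6.png

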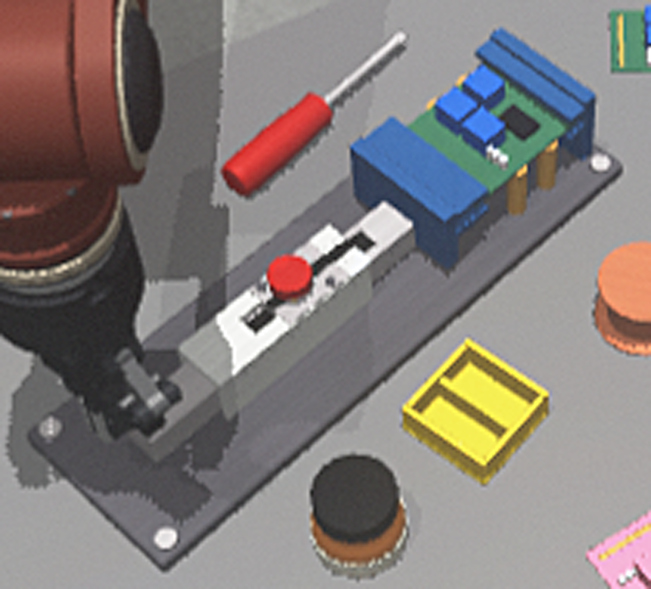

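```bash
for i in 1 2 ; do python3 -m jog '{"offset":[[-0.0029,0.0096,0],[-0.0029,0.0096,0]],"angular":[[0,0,0],[0,0,0]],"jaw":[0,0]}' | egrep 'time|pos|force'; done; for i in 1 2 ; do python3 -m jog '{"offset":[[-0.0029,0.0096,0]],"angular":[[0,0,0]],"jaw":[0]}' | egrep 'time|pos|force'; done
```

```text
time: 12.0
tool_pos: [0.5463, -0.1912, 0.0587]
contact_force: [2.6, -5.2, -3.4]
time: 12.2
tool_pos: [0.5456, -0.1892, 0.0586]
contact_force: [1.9, -2.3, -1.0]
time: 12.3
tool_pos: [0.5454, -0.1884, 0.0586]
contact_force: [0.8, -2.2, -2.0]
time: 12.4
tool_pos: [0.5453, -0.1879, 0.0587]
contact_force: [0.3, -2.1, -0.6]
```

```bash
python3 - <<'E'
from h import *
s=manip.state();print(s['contact_force'])
cv2.imwrite('pics/w7.png',manip.grab_frame('wrist')[0:240,200:440].repeat(2,0).repeat(2,1))
im=manip.grab_frame('scene');cv2.imwrite("pics/s7.png",cv2.resize(im[150:340,150:360],None,fx=3.1,fy=3.1,interpolation=cv2.INTER_CUBIC))
print(manip.state()['contact_force'],manip.state()['tool_pos'])
E
```

```text
[ 0.26768239 -2.09378674 -0.61788534]
[ 0.61363567 -1.96042086 -1.17295528] [ 0.54522565 -0.18771957  0.05865535]
```

View pics/w7.png

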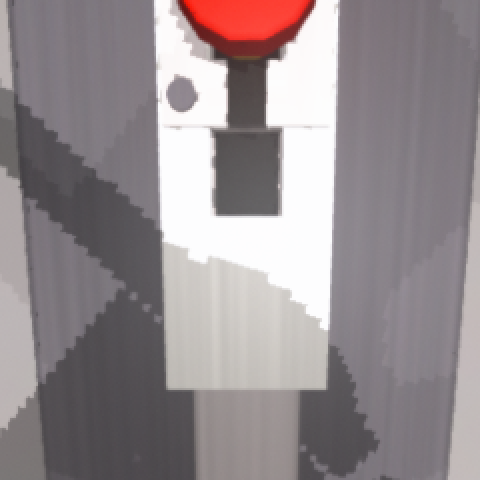

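View pics/s7.png

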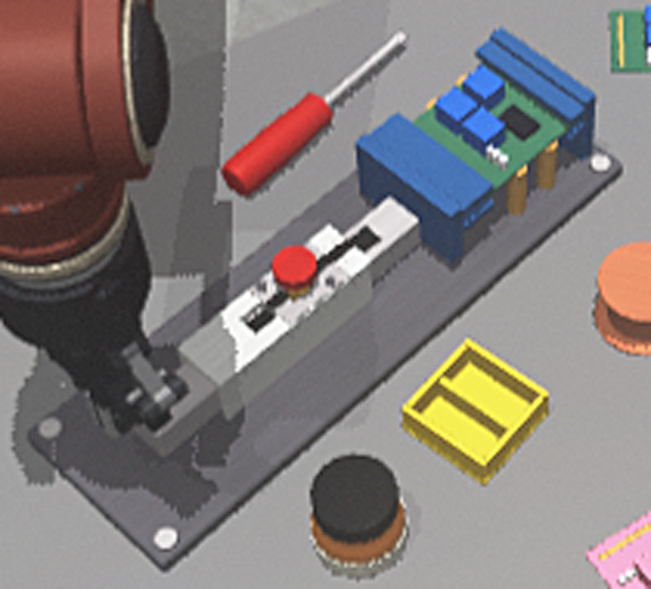

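The button has popped up: the brass stem is visible under the cap at (295,267) in the scene crop, and the push force dropped. I'll back off.

```bash
python3 -m jog '{"offset":[[0.03,-0.1,0],[0.06,-0.2,0],[0.06,-0.2,0],[0,0,0.4],[0,0,0.5],[0,0,0.5],[0.1,-0.3,0.4],[0.2,-0.6,0],[0.2,-0.6,0],[0.2,-0.6,0],[0,0,0],[0,0,0]],"angular":[[0,0,0],[0,0,0],[0,0,0],[0,0,0],[0,0,0],[0,0,0],[0,0,0],[0,0,0],[0,0,0],[0,0,0],[0,0,0],[0,0,0]],"jaw":[0,0,0,0,0,0,0,0,0,0,0,0]}'
python3 - <<'E'
from h import *
im=manip.grab_frame('top');cv2.imwrite("pics/t8.png",cv2.resize(im[215:365,240:510],None,fx=2.96,fy=2.96,interpolation=cv2.INTER_CUBIC))
im=manip.grab_frame('scene');cv2.imwrite("pics/s8.png",cv2.resize(im[150:340,150:360],None,fx=3.1,fy=3.1,interpolation=cv2.INTER_CUBIC))
yaw=1.8598;X=np.array([np.cos(yaw),np.sin(yaw),0]);O=np.array([.5172,-.093,0])
for sl in (29,30,31):
  for z in (.0675,.072): print(sl,z,(proj('scene',O+X*sl/1000+[0,0,z])-150)*3.1)
E
```

```text
time: 13.7
tool_pos: [0.5876, -0.3187, 0.1483]
tool_rot: [0.567, -0.566, 0.424, -0.423]
contact_force: [0.5, 1.2, -0.1]
gripper_width: 0.0
29 0.0675 [294.12241498 270.24460179]
29 0.072 [293.36389984 265.73660087]
30 0.0675 [295.42332336 269.18285228]
30 0.072 [294.66989321 264.67282725]
31 0.0675 [296.72314608 268.12198316]
31 0.072 [295.97479277 263.6099387 ]
```

View pics/t8.png

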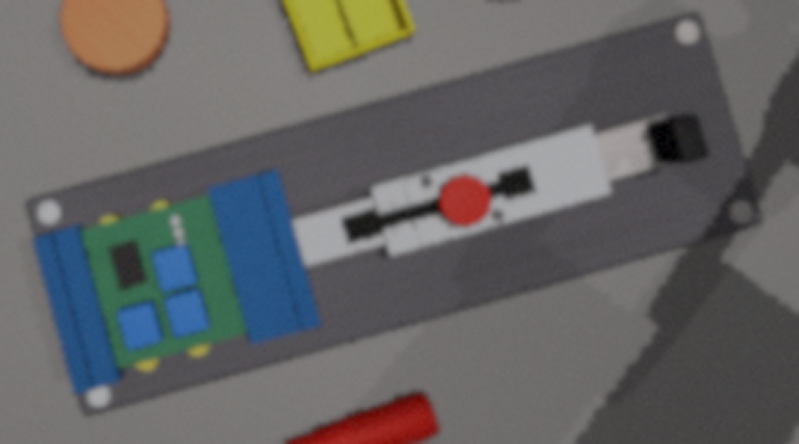

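View pics/s8.png

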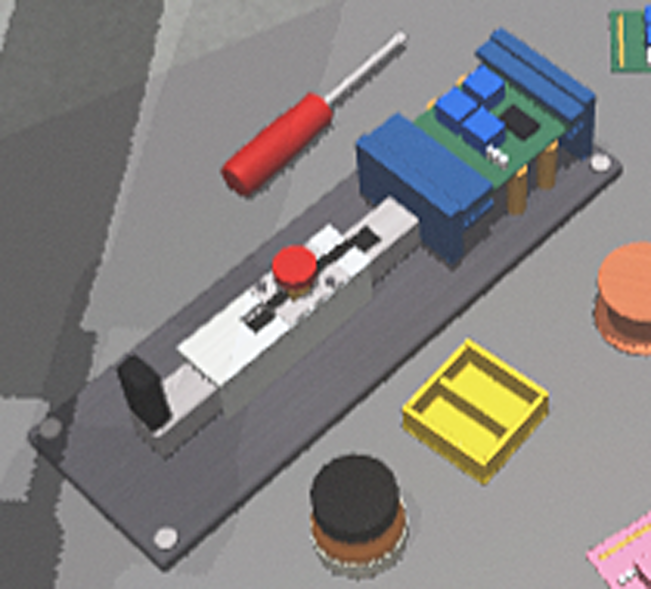

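```bash
python3 -c "
from plant import manip
print(manip.job_done())"
```

```text
the job is handed in; nothing more can be done
None
```

The holder is closed on the board and locked, and the job was handed in at about 14 s of the 46 s allowed.

**What I did:**
- **Pressing and sliding:** I pressed the button to its stop with closed fingers and slid the tube about 7 mm. The wrist force peaked at about 19 N. I then let go, and the button stayed down under the plate.
- **Pushing on:** I pushed the post's rear face in 1 mm and then 0.5 mm steps, with about 6–8 N on the wrist. When the force fell to about 2 N, at a slide of about 30 mm, I stopped and backed off.

**Last checks:**
- **Lock:** In the final scene picture the button's brass stem shows. The cap's position fits a height of 72 mm (fully up) at a slide of about 30 mm. The cameras had put the next hole at 29.5–30.4 mm.
- **Board and surroundings:** The moving jaw covers the board's near edge. The board, reel, tray and screwdriver look unmoved in both final views, and the jar does in the scene view, the only one that shows it.

**Disagreements:** The cameras differed by about 2 mm sideways on the button's position. One wrist reading put the first slide nearer 10 mm than 7 mm. Neither affected the result. I judged the lock from the pictures and the force drop, and did not push back on the tube to test it.

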